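# Set a clamp-on bookend up to the row of books and clamp it under the shelf

## Robot

A 6-joint arm with a two-finger parallel gripper is mounted at the origin on the work surface. World frame = base frame: x ahead of the robot, y to its left, z up, the work surface at z = 0. Lengths are in m, angles in rad, forces in N, time in s.
With the tool pointing down it reaches from about 0.225 to 0.875 m from the base axis. Payload 3.4 kg.
Tool frame: the origin (TCP) lies between the finger pads; the fingertips stand 22 mm ahead of it and the grasp point (between the pads) lies 3 mm ahead of it (robot.tip_reach is the distance from the TCP to the fingertips, in m); x points along the fingers, y is the direction in which the jaws open and shut, and the axes are right-handed (so a half turn about x gives the same grasp; the last joint's range is limited). The gripper opens to 85 mm and grips with 20 to 120 N. Pads are 22 mm wide; open, the fingers measure 114 mm over their backs; the gripper's body (76 mm by 85 mm) begins 54 mm behind the grasp point. The pads swing forward as they close: fully open they stand 13 mm farther back than shut.
Start: joints at [1.017, 0.276, 1.505, -0, 1.361, -0.121], TCP at [0.241, 0.522, 0.253] pointing down, gripper open.
Joint ranges: [-2.89, 2.89], [-0.75, 2.08], [0.22, 2.7], [-1.18, 4.32], [0.11, 2.71], [-2.7, 2.7]. Speed limits (rad/s): [2.57, 2.57, 3.14, 3.14, 3.14, 3.14].

## Interface

Orientations are given as a unit quaternion [w, x, y, z].
In Python, from plant import status, optics, robot gives the robot as it stands.
- The arm moves only by the tool drive_tool, never from a script. Its argument "moves" is text: rows parted by semicolons, each of 7 numbers parted by spaces: the finger opening in mm, from 0 to 85.4, then the shift along the world's x, y, z in mm, then the turn, a rotation vector about the world's x, y, z in degrees. In form: grip dx dy dz ax ay az; .... A call has 1 to 8 rows; each row shifts and turns the commanded pose from where the row before left it; what a row does not reach is not made up. A row lasts 1/12 s, in which the tool goes at most 41.7 mm and 7.16 degrees, less where a joint would pass 70% of its speed; a pose out of reach is approached as far as the arm can. A call is refused whole if a number of a shift passes 41.7 or a number of a turn 7.16, either way. A call with a gripper value outside its range is refused whole. The fingers move at their own pace and stop on an object; the grip force is fixed at half the most. Time passes only in rows, so rows that do not move let the fingers close. It gives the time, the measured TCP pose, the force and the opening at its end, in the units of the state.
- status.observe(): the state, without advancing time (a new reading comes with each control period).
- optics.snapshot(name): name is "scene" or "top"; returns a dict with "image" (420x560x3 uint8, red, green, blue), "fov_y" (degrees; the focal length in pixels is half the picture's height over the tangent of half this angle, whatever the lens; pixels are square), "cx", "cy" (the principal point, pixels), "dist_coeffs" ([k1, k2, p1, p2, k3] as OpenCV has them; the pictures are not rectified), "R" (3x3) and "t" (3): a world point X has camera coordinates R X + t. Camera axes: x right, y down, z forward; pixel columns grow to the right and rows downward; lengths in m; the calibration is good to about 2 mm. A picture is of the moment at which its call begins. There is no depth.
- robot.close_job(): hands the job in, once; it reports no verdict.
Trained networks look in a picture, given as the dict that the camera call returned (one of the last four; its "shot" number tells which), for a name from the list of things; names that differ only in an ending like _2 or _b are one class to them, and where a whole thing is asked for, a point or a joint stands for the part that bears it (a point fixed in the world has none). Each returns a list of dicts, best first, with "p" (0 to 1); they miss things now and then, are a little off and sometimes report something else, mostly with a low value. They report only what shows in the picture. A call takes as long as a camera call. They do not tell look-alikes from the thing itself.
- optics.look_for(picture, query): "at" ([column, row] in pixels, amid what is visible of it).
- optics.silhouettes(picture, query): "mask" (420x560 bool, what is visible of it) and "at" ([column, row] in pixels, amid what is visible of it).
The state is a dict: "time": time; "joint_pos": joint angles; "joint_vel": joint speeds; "effort": joint torques, N m; "tool_pos": TCP position; "tcp_rot": TCP orientation; "ft_force": force on the tool from outside, world axes, zero at the start; "wrist_torque": the same for the moment, N m; "grip_width": finger opening in m.
Only numpy, scipy, OpenCV 4.12 (cv2) and the standard library are available. Lean on these libraries where they do the work, as an engineer would, in place of code of your own. Each camera call takes 0.05 s, during which the arm holds its last target. There are 200 camera calls.

## Task

The last book on the desk shelf is slumping because its clamp-on bookend has been left too far from the row. Slacken the bookend's clamp with the lever knob under the front of the shelf, slide the bookend along the shelf until that book stands upright and snug between row and bookend, without shoving the row along, then turn the knob firmly tight again and let go. Leave the mug, fan, mouse and file box where they are.

Things in the scene. Friction and masses are not known exactly. Their poses are not given: they have to be found in the camera images.
- shelf: Desk-top shelf, fixed: brown wooden board 240 mm deep (its x), 780 mm long (its y) and 18 mm thick on white legs, open underneath; top face 140 mm above the desk, underside 122 mm. Origin on the desk under the board's centre; its x axis points away from the robot across the board (the front edge is at x = -120 mm), its y axis to the robot's left along the board. Turned by up to 0.15 rad.
- bookend (a joint): Place of the bookend along the shelf's front edge, m: where the bookend's book-side face lies, in the shelf's y, so it grows to the robot's left and shrinks towards the books. The bookend cannot turn or lift. Clamped, it resists about 50 N or more; with the clamp slack it slides with about 3 N.
- bookend_plate (a point): Middle of the book-side face of the white steel bookend's upright plate; the face looks along -y of the shelf at the books. Plate 128 mm deep, 4 mm thick (from this face towards +y), 190 mm tall on the shelf's top, its front edge 15 mm behind the shelf's front edge. This point is 79 mm behind the shelf's front edge, 95 mm above the shelf's top. Axes as the shelf's.
- clamp_spine (a point): Front face of the bookend's clamp, 8 mm in front of the shelf's front edge, 34 mm to +y of the plate's book-side face and 24 mm below the shelf's top. A foot plate 60 mm wide (along y) and 4 mm thick lies on the shelf at the plate's +y side; the spine, 44 mm wide and 8 mm thick, goes down over the edge to a jaw 6 mm thick whose underside is 52 mm below the shelf's top. Axes as the shelf's.
- knob (a joint): Clamp knob under the jaw, rad, turning on an upright screw. At 0 its lever points straight out from the shelf at the robot and the screw's pad just touches the board from below. It grows anticlockwise seen from above (lever end to the robot's right, -y): this tightens. Stops: +0.75 fully tight, -0.75. Firmly tight: above 0.5; slack: below 0. Turning takes 1 to 4 N at the lever's end; it stays put.
- knob_axis (a point): Centre of the knob's black hub (34 mm across, 22 mm high) on the screw's axis, 71 mm above the desk, 24 mm behind the shelf's front edge and 34 mm to the +y side of the bookend's book-side face. Its axes turn with the knob: the lever points along its -x.
- lever_end (a point): Round end (18 mm across, 18 mm high) of the knob's black lever, 118 mm from the axis, 71 mm above the desk; between hub and end the lever is a bar 13 mm wide and 14 mm high. The lever's outer part sticks out in front of the shelf.
- lean_mid (a point): Centre of the slumping book: grey, 30 mm thick (its y), 182 mm tall (its z), 128 mm deep (its x), about 0.3 kg, loose. It leans at about 16 degrees with its top against the last upright book, its foot about 50 mm out from the row towards the bookend; its spine stands 30 mm behind the shelf's front edge. Pushing its foot towards the row sets it upright.
- book4_mid (a point): Centre of the last upright book of the row, on the bookend's side: 24 mm thick (its y), 182 mm tall, 128 mm deep. Three more books (176 to 182 mm tall) stand between it and the file box; all spines stand 30 mm or more behind the shelf's front edge.
- filebox_mid (a point): Centre of the grey file box full of paper that ends the row on the robot's right: 200 mm deep, 90 mm wide, 225 mm tall, about 2.6 kg, loose.
- mug_mid (a point): Bystander: centre of a white mug, 80 mm across and 92 mm tall, on the shelf at the robot's left.
- fan_mid (a point): Bystander: white desk fan on the desk at the robot's right, about 230 mm tall with a 156 mm round head and 116 mm base; this point is 115 mm above its base.
- mouse_mid (a point): Bystander: white computer mouse 104 mm long and 60 mm wide on the desk at the robot's left; this point is 18 mm above the desk.
Things that resemble listed ones, but are neither listed nor needed, are in the scene too. What is shaped like the part that bears lean_mid but red or yellow is not meant.

How it is judged:
By the outcome, as a careful person would: the job done as asked, in the order asked, and still so for the second after the job is handed in, with the robot touching nothing.
It also fails if it takes over 64 s, if anything falls off the work surface, if the arm or the gripper's body presses on something with over 40 N, if the wrist force passes 120 N, or if a joint passes its speed limit or range.

## Working session

There is one attempt and no reset: what is moved stays moved. The work goes in short steps, Python scripts to look and compute and a tool call to move; the robot and the scene stay as the last step left them, time stands still between calls to the robot, and variables do not carry over. Pictures are saved under pics/ and viewed, about 8 in all and at most 12, crops included, and the job is handed in when it is done.

Besides the shell and the picture viewer there is one more tool, called after "Emit:" as name(argument=value, ...) on one line, values as JSON. drive_tool: Moves the arm, as the interface text tells. Its arguments: {"type":"object","properties":{"moves":{"type":"string"}},"required":["moves"]}

```bash
mkdir -p pics; ls; cat > h.py <<'E'
import numpy as np, cv2, json
from plant import status, optics, robot
def K(p):
    f=210/np.tan(np.radians(p["fov_y"])/2)
    return np.array([[f,0,p["cx"]],[0,f,p["cy"]],[0,0,1]])
def ray(p,uv):
    n=cv2.undistortPoints(np.array([[uv]],float),K(p),np.array(p["dist_coeffs"],float))[0,0]
    R=np.array(p["R"]);t=np.array(p["t"])
    return -R.T@t, R.T@np.array([n[0],n[1],1])
def atz(p,uv,z):
    c,d=ray(p,uv); return c+d*(z-c[2])/d[2]
def proj(p,X):
    r,_=cv2.Rodrigues(np.array(p["R"])); return cv2.projectPoints(np.atleast_2d(np.array(X,float)),r,np.array(p["t"],float),K(p),np.array(p["dist_coeffs"],float))[0][:,0]
def tri(p,a,q,b):
    A=np.zeros((3,3));v=np.zeros(3)
    for P,u in((p,a),(q,b)):
        c,d=ray(P,u);d=d/np.linalg.norm(d);M=np.eye(3)-np.outer(d,d);A+=M;v+=M@c
    return np.linalg.solve(A,v)
def save(p,n,crop=None,s=1):
    im=p["image"][:,:,::-1]
    if crop: x0,y0,x1,y1=crop; im=im[y0:y1,x0:x1]
    cv2.imwrite("pics/"+n,cv2.resize(im,None,fx=s,fy=s,interpolation=cv2.INTER_CUBIC))
E
python3 - <<'E'
from h import *
S=optics.snapshot("scene");T=optics.snapshot("top")
save(S,"s0.png",None,1.4);save(T,"t0.png",None,1.4)
for n in ["shelf","bookend_plate","clamp_spine","knob_axis","lever_end","lean_mid","book4_mid","filebox_mid","mug_mid","fan_mid","mouse_mid"]:
    for P,m in((S,"S"),(T,"T")):
        print(n,m,[(np.round(r["at"],1).tolist(),round(r["p"],2)) for r in optics.look_for(P,n)[:4]])
for P in(S,T): print(np.round(-np.array(P["R"]).T@P["t"],3),P["fov_y"])
print(status.observe())
E
```

```text
pics
shelf S [([228.9, 317.9], 0.58)]
shelf T [([206.7, 159.6], 0.96), ([210.8, 164.0], 0.34)]
bookend_plate S [([220.6, 357.0], 0.69)]
bookend_plate T [([212.0, 166.1], 0.81)]
clamp_spine S [([234.3, 283.9], 0.96)]
clamp_spine T [([208.9, 167.0], 0.62)]
knob_axis S []
knob_axis T [([143.5, 137.5], 0.37)]
lever_end S [([276.8, 281.7], 0.47)]
lever_end T []
lean_mid S [([395.4, 334.7], 0.96), ([219.7, 232.3], 0.95), ([312.8, 281.4], 0.69)]
lean_mid T [([247.6, 249.5], 0.92), ([169.8, 315.1], 0.85), ([271.9, 143.8], 0.55)]
book4_mid S [([218.6, 200.6], 0.62)]
book4_mid T [([291.9, 143.3], 0.6)]
filebox_mid S [([191.6, 163.1], 0.94), ([239.0, 283.5], 0.29)]
filebox_mid T [([349.4, 122.4], 0.56)]
mug_mid S [([218.6, 357.5], 0.86)]
mug_mid T [([140.8, 137.9], 0.83), ([211.9, 164.0], 0.19)]
fan_mid S [([262.7, 135.5], 0.83)]
fan_mid T [([450.4, 217.4], 0.71)]
mouse_mid S [([336.9, 386.0], 0.88), ([227.6, 316.4], 0.41)]
mouse_mid T [([135.2, 253.2], 0.78)]
[0.604 0.775 1.305] 49.80103842075373
[ 0.355 -0.047  1.283] 55.098467175556195
{'time': 1.2, 'joint_pos': array([ 1.01701187e+00,  2.75925665e-01,  1.50490900e+00, -5.57457642e-05,
        1.36073961e+00, -1.21001193e-01]), 'joint_vel': array([-0.00084617, -0.00010568,  0.00109289,  0.00120213, -0.00089789,
       -0.00136641]), 'effort': array([ 6.99813118e-04, -4.16667295e+01, -2.46104282e+01, -4.85365290e-04,
        6.91071750e-05, -1.89550963e-05]), 'tool_pos': array([0.2411843 , 0.5219874 , 0.25330977]), 'tcp_rot': array([ 0.69063725,  0.15181638,  0.69059657, -0.15181688]), 'ft_force': array([-0.01071651, -0.37058623, -0.29637744]), 'wrist_torque': array([-0.05045662, -0.03143254, -0.03930177]), 'grip_width': 0.08540189062103036}
```

View pics/s0.png

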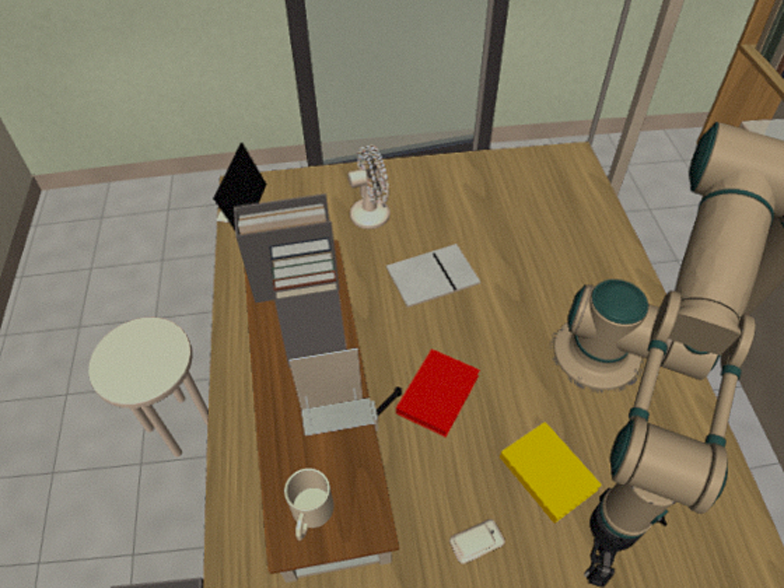

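View pics/t0.png

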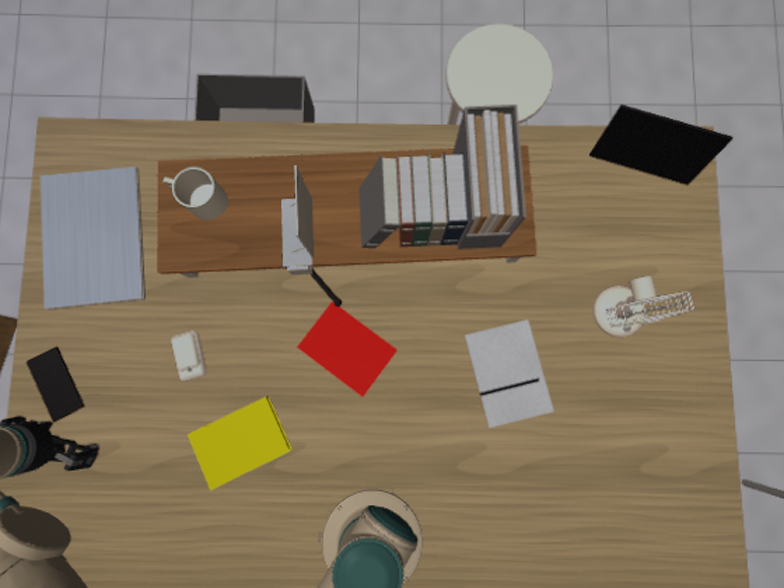

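The scene view (1.4x) shows the bookend plate at about (325,375), its lever end at (397,392) and the leaning grey book at (310,320). In the top view the lever end is at (338,302) and the shelf's front corners are at (158,272) and (535,255).

Look-alikes for lean_mid in the top picture's own pixels are red (248,249), yellow (170,315) and grey (272,144). The description picks the grey one. For the bookend, the only other candidates are the mug and the paper stack, so the plate is clear.

```bash
cat >> h.py <<'E'
E
python3 - <<'E'
from h import *
T=optics.snapshot("top");S=optics.snapshot("scene")
c=[atz(T,(u/1.4,v/1.4),.14) for u,v in((158,272),(535,255),(528,147),(158,160))]
c=np.array(c);print(np.round(c,3))
yv=((c[0]-c[1])+(c[3]-c[2]))[:2];a=np.arctan2(-yv[0],yv[1]);o=c.mean(0)[:2];print("yaw",a,"org",o,[np.linalg.norm(c[i]-c[(i+1)%4]) for i in range(4)])
le=tri(T,(338/1.4,302/1.4),S,(397/1.4,392/1.4));print("lever tri",le, atz(T,(338/1.4,302/1.4),.08))
R=np.array([[np.cos(a),-np.sin(a)],[np.sin(a),np.cos(a)]])
w=lambda x,y,z:np.r_[o+R@[x,y],z]
L=lambda X:R.T@(np.array(X)[:2]-o)
print("lever shelf",L(le))
# plate top face edges from T: top edge at z=.33
for uv in((297,168),(312,240),(283,270),(311,265)): print(uv,[np.round(L(atz(T,(uv[0]/1.4,uv[1]/1.4),z)),3) for z in(.33,.144,.14)])
for uv in((382,158),(397,157),(362,247),(386,245),(401,244)): print(uv,[np.round(L(atz(T,(uv[0]/1.4,uv[1]/1.4),z)),3) for z in(.322,.14)])
np.savez("cal.npz",a=a,o=o)
save(T,"t1.png",(190,95,290,225),4.5)
save(S,"s1.png",(170,170,300,320),4)
E
```

```text
[[ 0.556  0.436  0.14 ]
 [ 0.6   -0.336  0.14 ]
 [ 0.834 -0.326  0.14 ]
 [ 0.794  0.451  0.14 ]]
yaw 0.05421538849655091 org [0.69581239 0.05610873] [np.float64(0.7732263284553976), np.float64(0.23394625127250143), np.float64(0.7786605408936328), np.float64(0.23804540899030058)]
lever tri [0.5068127  0.07768478 0.05965707] [0.50543148 0.07526871 0.08      ]
lever shelf [-0.18755281  0.03178602]
(297, 168) [array([0.018, 0.07 ]), array([0.09, 0.1 ]), array([0.091, 0.101])]
(312, 240) [array([-0.112,  0.047]), array([-0.066,  0.073]), array([-0.065,  0.073])]
(283, 270) [array([-0.162,  0.098]), array([-0.126,  0.133]), array([-0.126,  0.134])]
(311, 265) [array([-0.156,  0.05 ]), array([-0.119,  0.076]), array([-0.118,  0.077])]
(382, 158) [array([ 0.034, -0.08 ]), array([ 0.106, -0.079])]
(397, 157) [array([ 0.035, -0.106]), array([ 0.107, -0.11 ])]
(362, 247) [array([-0.126, -0.038]), array([-0.084, -0.029])]
(386, 245) [array([-0.124, -0.08 ]), array([-0.082, -0.079])]
(401, 244) [array([-0.124, -0.106]), array([-0.082, -0.11 ])]
```

View pics/t1.png

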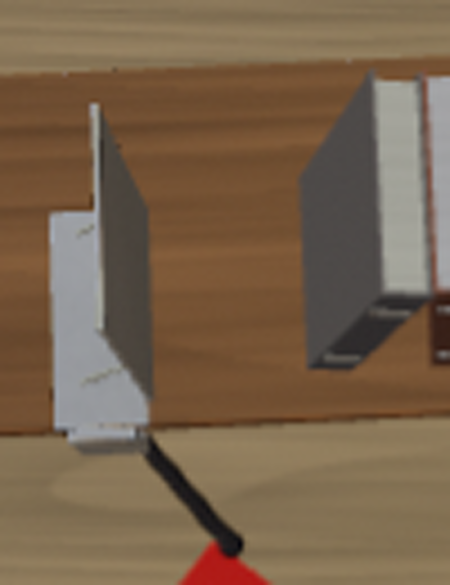

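View pics/s1.png

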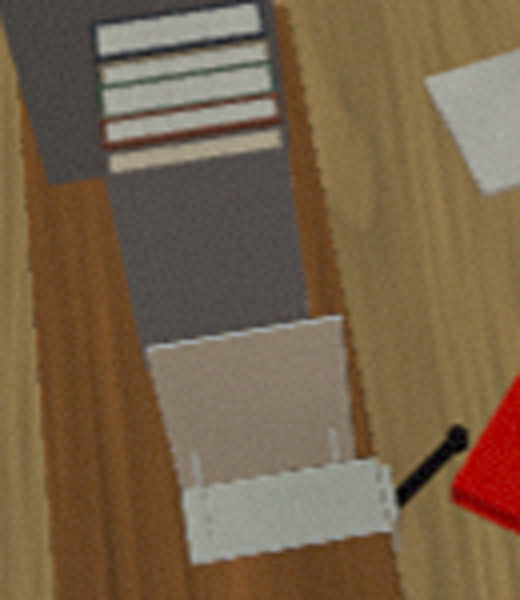

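Measured in the shelf frame:
- Yaw is 0.054.
- The bookend face is at y≈+0.071, the lever angle is ≈+0.67 and its length checks at 117 mm.
- The book4 face is at y≈-0.107 and the lean foot at -0.029, which fits 50 + 30 mm.
- The target face is therefore ≈ -0.077, a slide of about 148 mm.

First I move to the right side of the lever with the fingers closed.

Emit:
drive_tool(moves="0 19 -35 0 0 0 4; 0 19 -35 0 0 0 4; 0 19 -35 0 0 0 4; 0 19 -35 0 0 0 4; 0 19 -35 0 0 0 4; 0 19 -35 0 0 0 4; 0 19 -35 0 0 0 4")

```text
time: 1.88
tool_pos: [0.3746, 0.2753, 0.2536]
tcp_rot: [0.707, -0.021, 0.707, 0.021]
ft_force: [0.4, -0.3, -0.4]
grip_width: 0.0006
```

Emit:
drive_tool(moves="0 19 -35 0 0 0 0; 0 19 -35 0 0 0 0; 0 19 -35 0 0 0 0; 0 20 -35 0 0 0 0; 0 20 -35 0 0 0 0; 0 20 -35 0 0 0 0; 0 20 -31 0 0 0 0; 0 0 0 0 0 0 0")

```text
time: 2.55
tool_pos: [0.5153, 0.0302, 0.2533]
tcp_rot: [0.708, -0.019, 0.706, 0.016]
ft_force: [0.1, 0.5, -0.1]
grip_width: 0.0001
```

Emit:
drive_tool(moves="0 -1 0 -30 0 0 0; 0 -1 0 -35 0 0 0; 0 -1 0 -35 0 0 0; 0 0 0 -35 0 0 0; 0 0 0 -25 0 0 0; 0 0 0 -11 0 0 0; 0 0 0 0 0 0 0; 0 0 0 0 0 0 0")

```text
time: 3.22
tool_pos: [0.508, 0.0363, 0.0821]
tcp_rot: [0.706, -0.02, 0.707, 0.02]
ft_force: [0.1, 0.1, 0.2]
grip_width: 0.0
```

Emit:
drive_tool(moves="0 0 10 0 0 0 0; 0 0 10 0 0 0 0; 0 0 10 0 0 0 0; 0 0 10 0 0 0 0; 0 0 0 0 0 0 0")

```text
time: 3.63
tool_pos: [0.5086, 0.0783, 0.0831]
tcp_rot: [0.708, -0.02, 0.706, 0.021]
ft_force: [0.7, -0.2, 0.3]
grip_width: 0.0003
```

```bash
python3 - <<'E'
from h import *
T=optics.snapshot("top");S=optics.snapshot("scene")
a=cv2.resize(T["image"][110:240,170:300],None,fx=3,fy=3);b=cv2.resize(S["image"][200:330,190:320],None,fx=3,fy=3)
cv2.imwrite("pics/c1.png",np.hstack([a,b])[:,:,::-1])
E
```

```text
(no output)
```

View pics/c1.png

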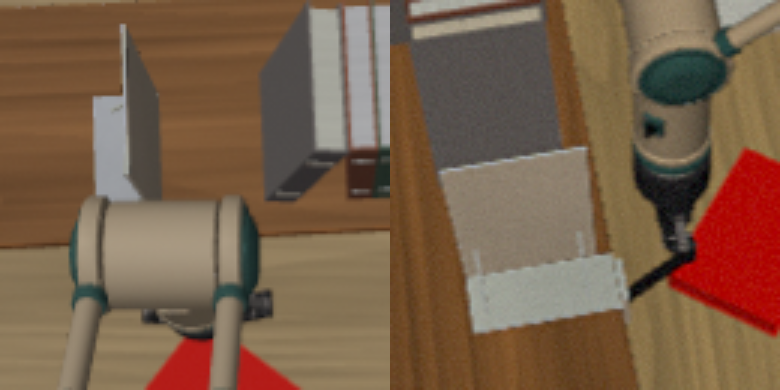

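The right crop shows the closed fingers against the lever end at (688,255), and the lever has already turned. I keep going to slack.

Emit:
drive_tool(moves="0 -1 11 0 0 0 0; 0 -1 11 0 0 0 0; 0 0 11 0 0 0 0; 0 -1 11 0 0 0 0; 0 0 11 0 0 0 0; 0 -1 11 0 0 0 0; 0 0 11 0 0 0 0; 0 0 9 0 0 0 0")

```text
time: 4.4
tool_pos: [0.504, 0.1634, 0.0822]
tcp_rot: [0.707, -0.02, 0.707, 0.02]
ft_force: [0.3, -1.8, -1.9]
grip_width: 0.0002
```

Emit:
drive_tool(moves="0 0 0 0 0 0 0; 0 0 -15 0 0 0 0; 0 -20 -25 0 0 0 0; 0 -20 0 30 0 0 0; 0 -20 0 35 0 0 0; 0 0 0 40 0 0 0; 0 0 0 40 0 0 0; 0 0 0 40 0 0 0")

```text
time: 5.07
tool_pos: [0.4441, 0.1224, 0.2698]
tcp_rot: [0.708, -0.019, 0.706, 0.02]
ft_force: [0.8, 0.8, -0.1]
grip_width: -0.0001
```

Emit:
drive_tool(moves="0 0 20 35 0 0 0; 0 0 35 20 0 0 0; 0 0 35 0 0 0 0; 0 0 25 0 0 0 0; 0 0 0 0 0 0 0")

```text
time: 5.48
tool_pos: [0.4447, 0.2418, 0.3232]
tcp_rot: [0.708, -0.019, 0.706, 0.023]
ft_force: [-0.6, -0.5, -0.7]
grip_width: -0.0003
```

```bash
python3 - <<'E'
from h import *
T=optics.snapshot("top");S=optics.snapshot("scene")
a=cv2.resize(T["image"][100:230,160:290],None,fx=3,fy=3);b=cv2.resize(S["image"][200:330,190:320],None,fx=3,fy=3)
cv2.imwrite("pics/c2.png",np.hstack([a,b])[:,:,::-1]);print(status.observe()["tool_pos"])
E
```

```text
[0.44427458 0.23790355 0.32238633]
```

View pics/c2.png

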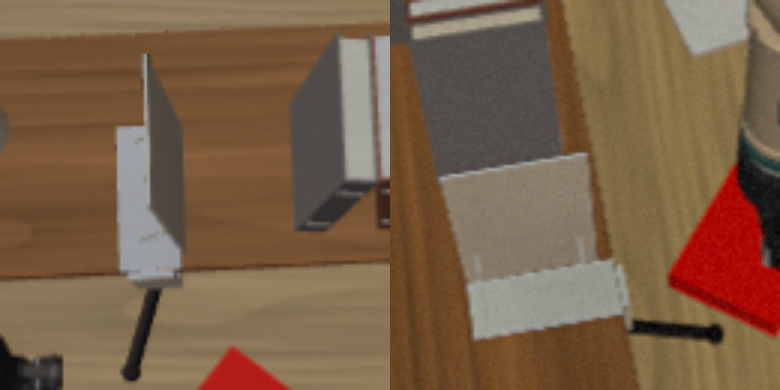

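The lever end is now at left-crop (130,370), past the perpendicular and so slack, with the bookend essentially where it was. Next I move behind the plate.

Emit:
drive_tool(moves="0 39 0 -5 0 0 0; 0 39 -5 -5 0 0 0; 0 39 -10 -5 0 0 0; 0 39 -10 -5 0 0 0; 0 39 -10 -5 0 0 0; 0 0 0 0 0 0 0; 0 0 0 0 0 0 0")

```text
time: 6.17
tool_pos: [0.6409, 0.1995, 0.2949]
tcp_rot: [0.706, -0.019, 0.708, 0.018]
ft_force: [-0.9, 0.4, 0.2]
grip_width: -0.0003
```

Emit:
drive_tool(moves="0 0 -15 0 0 0 0; 0 0 -15 0 0 0 0; 0 0 -15 0 0 0 0; 0 0 -15 0 0 0 0; 0 0 0 0 0 0 0")

```text
time: 6.58
tool_pos: [0.6386, 0.138, 0.2987]
tcp_rot: [0.707, -0.02, 0.706, 0.018]
ft_force: [-0.8, -0.2, -0.3]
grip_width: 0.0001
```

Emit:
drive_tool(moves="0 0 -7 0 0 0 0; 0 1 -7 0 0 0 0; 0 0 -7 0 0 0 0; 0 1 -7 0 0 0 0; 0 0 -7 0 0 0 0; 0 0 -7 0 0 0 0; 0 1 -7 0 0 0 0; 0 0 -7 0 0 0 0")

```text
time: 7.25
tool_pos: [0.6426, 0.0854, 0.2976]
tcp_rot: [0.707, -0.02, 0.706, 0.02]
ft_force: [1.1, 2.7, 3.8]
grip_width: -0.0002
```

Emit:
drive_tool(moves="0 0 -5 0 0 0 0; 0 1 -5 0 0 0 0; 0 0 -5 0 0 0 0; 0 0 -5 0 0 0 0; 0 1 -5 0 0 0 0; 0 0 -5 0 0 0 0; 0 0 -5 0 0 0 0; 0 0 -5 0 0 0 0")

```text
time: 7.92
tool_pos: [0.6447, 0.0461, 0.2975]
tcp_rot: [0.707, -0.02, 0.706, 0.02]
ft_force: [1.6, 4.6, 3.9]
grip_width: -0.0004
```

```bash
python3 - <<'E'
from h import *
T=optics.snapshot("top");S=optics.snapshot("scene")
a=cv2.resize(T["image"][90:220,180:310],None,fx=3,fy=3);b=cv2.resize(S["image"][180:310,180:310],None,fx=3,fy=3)
cv2.imwrite("pics/c3.png",np.hstack([a,b])[:,:,::-1]);s=status.observe();print(s["tool_pos"],s["ft_force"])
E
```

```text
[0.64443188 0.04475801 0.2972601 ] [1.64901696 2.0051156  2.74037387]
```

View pics/c3.png

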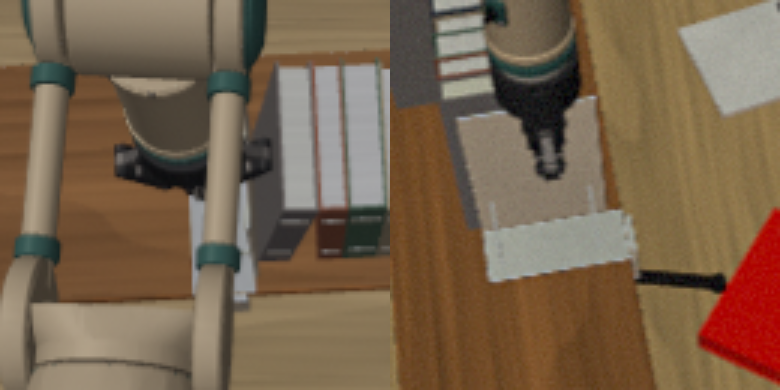

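The bookend is sliding with the finger on the plate at right-crop (548,165), and the gripper body clears the book tops. I continue, slowing near the row.

Emit:
drive_tool(moves="0 0 -5 0 0 0 0; 0 1 -5 0 0 0 0; 0 0 -5 0 0 0 0; 0 0 -5 0 0 0 0; 0 0 -5 0 0 0 0; 0 1 -5 0 0 0 0; 0 0 -4 0 0 0 0")

```text
time: 8.6
tool_pos: [0.6454, 0.0183, 0.2979]
tcp_rot: [0.707, -0.015, 0.707, 0.026]
ft_force: [-1.5, 27.8, 7.3]
grip_width: 0.0
```

Emit:
drive_tool(moves="0 0 -2 0 0 0 0; 0 0 -2 0 0 0 0; 0 0 -2 0 0 0 0")

```text
time: 8.85
tool_pos: [0.6452, 0.0177, 0.299]
tcp_rot: [0.707, -0.013, 0.707, 0.03]
ft_force: [-3.1, 35.7, 11.3]
grip_width: 0.0002
```

```bash
python3 - <<'E'
from h import *
T=optics.snapshot("top");S=optics.snapshot("scene")
a=cv2.resize(T["image"][90:220,180:310],None,fx=3,fy=3);b=cv2.resize(S["image"][160:290,180:310],None,fx=3,fy=3)
cv2.imwrite("pics/c4.png",np.hstack([a,b])[:,:,::-1]);s=status.observe();print(s["tool_pos"],s["ft_force"])
E
```

```text
[0.64512893 0.01759043 0.29902944] [-2.43468624 30.90072491  9.70123011]
```

View pics/c4.png

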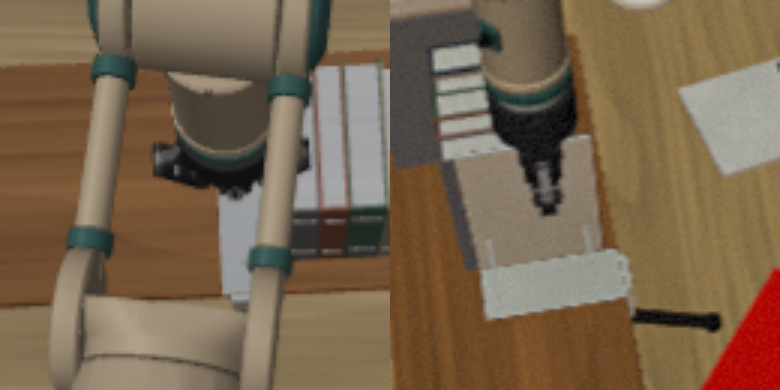

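The force rose to about 31–36 N, so I stop and back off before checking whether the book is upright.

Emit:
drive_tool(moves="0 0 15 0 0 0 0; 0 0 25 5 0 0 0; 0 0 35 10 0 0 0; 0 -20 30 10 0 0 0; 0 -40 0 10 0 0 0; 0 -40 0 0 0 0 0; 0 -40 0 0 0 0 0; 0 -40 0 0 0 0 0")

```text
time: 9.62
tool_pos: [0.4641, 0.1094, 0.3312]
tcp_rot: [0.706, -0.021, 0.708, 0.018]
ft_force: [-0.3, -0.3, 0.8]
grip_width: -0.0001
```

```bash
python3 - <<'E'
from h import *
T=optics.snapshot("top");S=optics.snapshot("scene")
a=cv2.resize(T["image"][100:200,200:330],None,fx=4,fy=4,interpolation=2);b=cv2.resize(S["image"][160:290,190:260],None,fx=4,fy=4,interpolation=2)
im=np.zeros((520,800,3),np.uint8);im[:400,:520]=a;im[:520,520:]=b
cv2.imwrite("pics/c5.png",im[:,:,::-1]);s=status.observe();print(s["tool_pos"],s["ft_force"])
E
```

```text
[0.45904359 0.1094762  0.33172316] [ 0.07696078 -1.51572631  0.19446862]
```

View pics/c5.png

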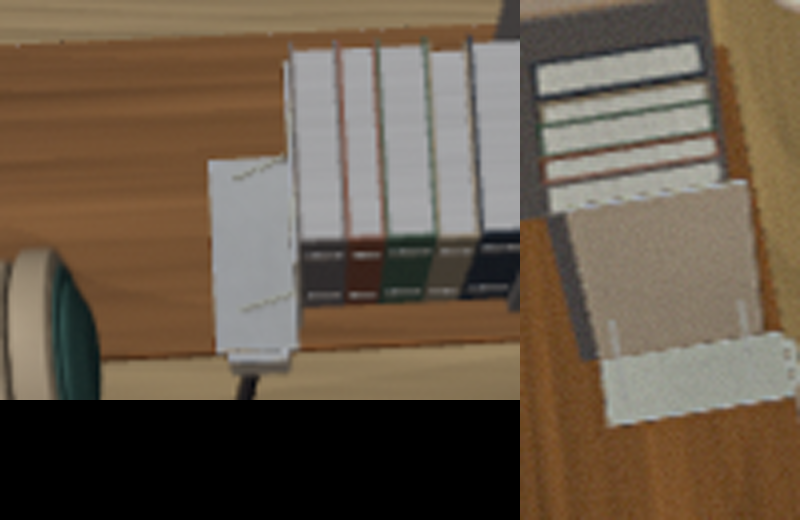

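The grey book now stands upright and flush between the plate and the red-edged book4, at left crop (320,145). I check whether the row moved, compared with the first picture.

```bash
python3 - <<'E'
from h import *
z=np.load("cal.npz");a=float(z["a"]);o=z["o"];R=np.array([[np.cos(a),-np.sin(a)],[np.sin(a),np.cos(a)]])
L=lambda X:R.T@(np.array(X)[:2]-o)
T=optics.snapshot("top")
old=cv2.resize(cv2.imread("pics/t0.png"),(560,420),interpolation=cv2.INTER_AREA);new=T["image"][:,:,::-1]
g=lambda i:cv2.cvtColor(np.ascontiguousarray(i),cv2.COLOR_BGR2GRAY).astype(np.float32)
for n,(x0,y0,x1,y1) in {"books":(292,112,325,170),"box":(335,80,372,175),"mug":(115,115,170,160),"fan":(415,190,500,240),"desk":(330,225,400,310),"mouse":(118,230,150,275)}.items():
    t=g(old)[y0:y1,x0:x1];s=g(new)[y0-6:y1+6,x0-6:x1+6];s=cv2.resize(s,None,fx=8,fy=8,interpolation=2);t=cv2.resize(t,None,fx=8,fy=8,interpolation=2)
    r=cv2.matchTemplate(s,t,cv2.TM_CCOEFF_NORMED);_,m,_,l=cv2.minMaxLoc(r);print(n,(np.array(l)/8-6),round(m,3))
for n,uv,h in(("book4 face",(341/4+200,100+100/4),.322),("book4 f",(346/4+200,100+238/4),.322),("plate",(289/4+200,100+100/4),.33),("lean left",(296/4+200,100+150/4),.322)): print(n,np.round(L(atz(T,uv,h)),4))
print("mm/px",1000*np.linalg.norm(atz(T,(300,140),.322)-atz(T,(301,140),.322)))
E
```

```text
books [0.25 0.  ] 0.995
box [0. 0.] 0.998
mug [0. 0.] 0.997
fan [0. 0.] 0.997
desk [0. 0.] 0.999
mouse [0.    0.125] 0.835
book4 face [ 0.0013 -0.109 ]
book4 f [-0.0867 -0.1081]
plate [-0.0003 -0.0768]
lean left [-0.0296 -0.0798]
mm/px 2.471681619683372
```

The row moved only about 0.25 px (≈0.6 mm, slack closing up) and the box, mug and fan did not move. The plate is at -0.077 as planned. Next I tighten from the lever's left side.

Emit:
drive_tool(moves="0 20 -8 -20 0 0 0; 0 15 -8 -35 0 0 0; 0 10 -4 -38 0 0 0; 0 0 0 -40 0 0 0; 0 0 0 -40 0 0 0; 0 0 0 -40 0 0 0; 0 0 0 -26 0 0 0; 0 0 0 -10 0 0 0")

```text
time: 10.43
tool_pos: [0.5092, 0.0895, 0.0784]
tcp_rot: [0.704, -0.02, 0.71, 0.019]
ft_force: [-1.0, -0.2, 0.4]
grip_width: 0.0
```

Emit:
drive_tool(moves="0 0 0 0 0 0 0; 0 0 -10 0 0 0 0; 0 0 -10 0 0 0 0; 0 1 -10 0 0 0 0; 0 0 -10 0 0 0 0; 0 1 -10 0 0 0 0; 0 0 0 0 0 0 0")

```text
time: 11.02
tool_pos: [0.5135, 0.039, 0.0842]
tcp_rot: [0.707, -0.019, 0.706, 0.019]
ft_force: [-0.0, 0.2, 0.3]
grip_width: -0.0002
```

Emit:
drive_tool(moves="0 1 -10 0 0 0 0; 0 1 -10 0 0 0 0; 0 1 -10 0 0 0 0; 0 2 -10 0 0 0 0; 0 1 -10 0 0 0 0; 0 1 -8 0 0 0 0; 0 1 -6 0 0 0 0; 0 0 0 0 0 0 0")

```text
time: 11.68
tool_pos: [0.5219, -0.0245, 0.0833]
tcp_rot: [0.707, -0.02, 0.707, 0.019]
ft_force: [0.4, 0.3, 0.5]
grip_width: 0.0003
```

Emit:
drive_tool(moves="0 1 -5 0 0 0 0; 0 1 -5 0 0 0 0; 0 0 -4 0 0 0 0; 0 0 0 0 0 0 0")

```text
time: 12.02
tool_pos: [0.523, -0.0375, 0.0832]
tcp_rot: [0.707, -0.02, 0.707, 0.02]
ft_force: [-0.9, 2.5, -0.5]
grip_width: -0.0
```

Emit:
drive_tool(moves="0 0 -4 0 0 0 0; 0 1 -4 0 0 0 0; 0 0 -3 0 0 0 0; 0 0 0 0 0 0 0")

```text
time: 12.35
tool_pos: [0.5232, -0.0474, 0.083]
tcp_rot: [0.706, -0.019, 0.708, 0.02]
ft_force: [-1.9, 7.3, 1.2]
grip_width: 0.0
```

Emit:
drive_tool(moves="0 0 -3 0 0 0 0; 0 0 -3 0 0 0 0; 0 0 0 0 0 0 0")

```text
time: 12.6
tool_pos: [0.5211, -0.0504, 0.0825]
tcp_rot: [0.705, -0.016, 0.709, 0.022]
ft_force: [-3.5, 14.3, 1.6]
grip_width: 0.0002
```

The force has climbed to 14 N with little motion, so the knob is at its stop. I back off, lift clear and check.

Emit:
drive_tool(moves="0 -2 15 0 0 0 0; 0 -10 15 0 0 0 0; 0 -30 10 10 0 0 0; 0 -30 20 30 0 0 0; 0 -20 35 20 0 0 0; 0 -20 35 20 0 0 0; 0 -20 35 20 0 0 0; 0 -20 35 20 0 0 0")

```text
time: 13.27
tool_pos: [0.3803, 0.1337, 0.1953]
tcp_rot: [0.708, -0.02, 0.706, 0.019]
ft_force: [0.4, 0.1, 0.5]
grip_width: 0.0001
```

Emit:
drive_tool(moves="0 0 40 10 0 0 0; 0 0 40 10 0 0 0; 0 0 40 10 0 0 0; 0 0 40 10 0 0 0; 0 0 0 0 0 0 0")

```text
time: 13.68
tool_pos: [0.3829, 0.3, 0.2365]
tcp_rot: [0.709, -0.02, 0.704, 0.024]
ft_force: [1.0, -0.4, 0.2]
grip_width: 0.0
```

```bash
python3 - <<'E'
from h import *
z=np.load("cal.npz");a=float(z["a"]);o=z["o"];R=np.array([[np.cos(a),-np.sin(a)],[np.sin(a),np.cos(a)]])
T=optics.snapshot("top");S=optics.snapshot("scene")
A=cv2.resize(T["image"][100:225,200:330],None,fx=4,fy=4,interpolation=2);b=cv2.resize(S["image"][160:290,190:260],None,fx=4,fy=4,interpolation=2)
im=np.zeros((520,800,3),np.uint8);im[:500,:520]=A;im[:520,520:]=b
cv2.imwrite("pics/c6.png",im[:,:,::-1]);print(status.observe()["tool_pos"])
old=cv2.resize(cv2.imread("pics/t0.png"),(560,420),interpolation=cv2.INTER_AREA);new=T["image"][:,:,::-1]
g=lambda i:cv2.cvtColor(np.ascontiguousarray(i),cv2.COLOR_BGR2GRAY).astype(np.float32)
for n,(x0,y0,x1,y1) in {"books":(292,112,325,170),"box":(335,80,372,175),"mug":(115,115,170,160),"fan":(415,190,500,240),"mouse":(118,230,150,275)}.items():
    t=g(old)[y0:y1,x0:x1];s=g(new)[y0-6:y1+6,x0-6:x1+6];s=cv2.resize(s,None,fx=8,fy=8,interpolation=2);t=cv2.resize(t,None,fx=8,fy=8,interpolation=2)
    r=cv2.matchTemplate(s,t,cv2.TM_CCOEFF_NORMED);_,m,_,l=cv2.minMaxLoc(r);print(n,(np.array(l)/8-6),round(m,3))
for q in(.4,.5,.6,.7,.75):
    p=np.r_[o+R@[-.096-.118*np.cos(q),-.0435-.118*np.sin(q)],.08];print(q,np.round((proj(T,p)[0]-[200,100])*4))
E
```

```text
[0.38138713 0.29403444 0.23432985]
books [0.25 0.  ] 0.995
box [0. 0.] 0.998
mug [0. 0.] 0.997
fan [0. 0.] 0.997
mouse [-0.25  6.  ] -0.088
0.4 [325. 476.]
0.5 [338. 469.]
0.6 [351. 460.]
0.7 [363. 450.]
0.75 [369. 445.]
```

View pics/c6.png

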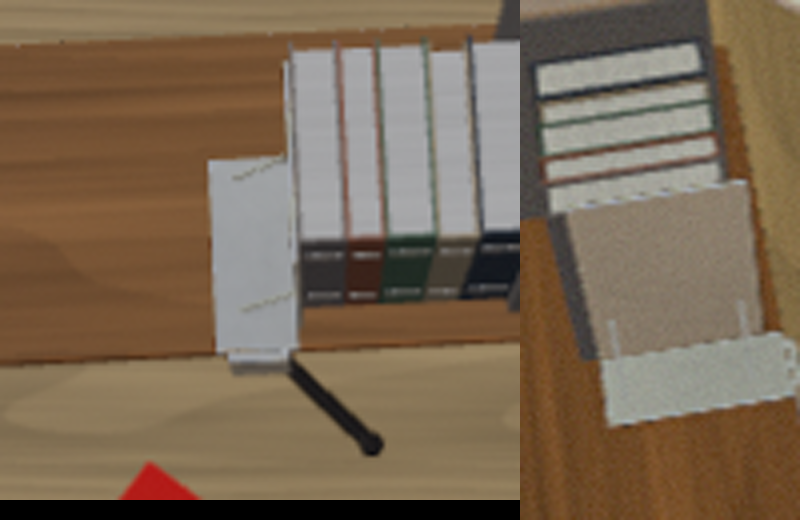

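The lever end is at (371,443), which matches q≈0.75. The book is upright and snug and the row has not moved. The arm now hides the mouse, but the gripper never came near it.

```bash
python3 -c "
from plant import robot;print(robot.close_job())"
```

```text
the job is handed in; nothing more can be done
None
```

The job is done and handed in. I slackened the clamp by pushing the lever to the robot's left, slid the bookend about 148 mm to the row, then turned the knob to its tight stop and backed the arm away.

**Last checks**
- **Book and bookend:** the grey book stands upright and flush between book4 and the plate. The plate face was at shelf y ≈ -0.077 m when measured just before tightening, as planned, and looks unchanged in the final picture.
- **Knob:** the lever end in the top picture matches about 0.75 rad, fully tight.
- **Row and bystanders:** the row moved about 0.6 mm. The file box, mug and fan show no shift.

**Not clean or not confirmed**
- **Push force:** the push against the row peaked at about 36 N along the shelf on the wrist sensor. Part of it seems to have gone through the gripper's knuckles, not the fingertips. Adding the reading's upward part gives about 37.5 N, still under the 40 N limit.
- **Mouse:** its last image check failed because the arm was blocking the view. The check before that showed it within about 0.1 px, but with a weak match (0.84). The gripper was never low near it.

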